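Lift the green filter over its detent and into the beam

TASK

Put the green fluorescence filter into its light beam: take the carrier by its green grip block, lift it over the brass rib that holds it back, slide it to the beam end, between the lamp and the lens tube, and lower it gently until it sits fully down behind the rib. Let go of it, and leave the amber filter parked where it is.

Things in the scene. Friction and masses are not known exactly. Their poses are not given: they have to be found in the camera images.
- green_grip (a point): Centre of the upright green grip block (24 x 24 mm, 50 tall; 100 mm above the table when down) on the green filter carrier. x axis: along the travel, from parked end to beam end; z up. Below it: filter frame (44 mm along x, 10 along y) and foot (44 x 50 x 12) between low rails. At the beam end a lamp box and a lens tube stand 43 mm or more to each side, up to 71 mm high.
- amber_grip (a point): Centre of the same kind of grip block, amber-orange, on a second, identical filter gate standing beside the green one (either may be on the left), same axes and sizes. It starts parked and must stay there.
- green_slide (a joint): Travel of the green carrier along +x of green_grip, m: 0 parked stop, 0.100 beam-end stop; starts at 0 to 0.014. A fixed brass rib, 10 mm thick and 10 mm high with upright faces, crosses the channel: a lowered foot meets it at 0.023; lifted 15 to 25 mm it passes; from 0.077 to 0.100 it is past the rib and can go fully down. About 1 N of friction; stays where left.
- green_lift (a joint): Height of the green carrier on its two guide pins, m: 0 fully down, 0.035 upper stop. It falls under its own weight (about 0.25 kg) when let go, so lower it before opening; resting on top of the rib it reads 0.010.

How it is judged:
By the outcome, as a careful person would: the job done as asked, in the order asked, and still so for the second after the job is handed in, with the robot touching nothing.
It also fails if it takes over 29 s, if anything falls off the work surface, if the arm or the gripper's body presses on something with over 40 N, if the wrist force passes 120 N, or if a joint passes its speed limit or range.

ROBOT

A 7-joint arm with a two-finger parallel gripper is mounted at the origin on the work surface. World frame = base frame: x ahead of the robot, y to its left, z up, the work surface at z = 0. Lengths are in m, angles in rad, forces in N, time in s.
With the tool pointing down it reaches from about 0.425 to 0.875 m from the base axis. Payload 4.7 kg.
Tool frame: the origin (TCP) lies midway between the tips of the shut fingers; the grasp point (between the pads) lies 19 mm behind it (robot.tcp_to_grasp is the distance from the TCP to the grasp point, in m); z points along the fingers, x is the direction in which the jaws open and shut, and the axes are right-handed (so a half turn about z gives the same grasp; the last joint's range is limited). The gripper opens to 85 mm and grips with 20 to 120 N. Pads are 22 mm wide; open, the fingers measure 114 mm over their backs; the gripper's body (76 mm by 85 mm) begins 54 mm behind the grasp point. The pads swing forward as they close: fully open they stand 13 mm farther back than shut.
Start: joints at [-1.089, 0.321, -0.07, 1.45, 0.023, 1.371, -0.057], TCP at [0.293, 0.58, 0.231] pointing down, gripper open.
Joint ranges: [-2.86, 2.86], [-0.3, 2.09], [-1.38, 1.24], [0.06, 2.45], [-1.56, 4.7], [0.09, 2.05], [-2.69, 2.69]. Speed limits (rad/s): [2.57, 2.57, 3.14, 3.14, 3.14, 3.14, 3.14].

INTERFACE

Orientations are given as a unit quaternion [w, x, y, z].
In Python, from rig import robot gives the robot as it stands.
- The arm moves only by the tool send_rows, never from a script. Its argument "plan" is a list of rows, each a list of 3 entries, a list of its own where there are three numbers: the turn, a rotation vector about the tool's x, y, z in rad, then the shift along the tool's x, y, z in m, then the finger opening in m, from 0 to 0.0854. A call has 1 to 10 rows; each row shifts and turns the commanded pose from where the row before left it, along the tool's axes as they then stand; what a row does not reach is not made up. A row lasts 1/10 s, in which the tool goes at most 50 mm and 8.59 degrees, less where a joint would pass 70% of its speed; a pose out of reach is approached as far as the arm can. A call is refused whole if a number of a shift passes 0.05 or a number of a turn 0.15, either way. A call with a gripper value outside its range is refused whole. The fingers move at their own pace and stop on an object; "squeeze" is the grip in N (left out, the last holds). Time passes only in rows, so rows that do not move let the fingers close. It gives the time, the measured TCP pose, the force and the opening at its end, in the units of the state.
- robot.sense(): the state, without advancing time (a new reading comes with each control period).
- robot.get_image(name): name is "scene" or "side" or "wrist"; returns the picture (480x640x3 uint8, red, green, blue); there is no depth.
- robot.get_calibration(name): a dict with "intrinsics" (3x3 intrinsics, pixels), "xyz" and "rotation" of the camera in the world; the wrist camera has in their place "hand_eye" (4x4, takes a point from camera to tool coordinates, whose origin is the TCP and whose axes are the tool frame's). Camera axes: x right, y down, z forward; pixel columns grow to the right and rows downward; lengths in m; the calibration is good to about 2 mm. A picture is of the moment at which its call begins: read the wrist's pose just before it. get_calibration takes no time and is no camera call.
- robot.hand_in(): hands the job in, once; it reports no verdict.
Trained networks look in the newest picture that a camera, given by its name, has taken for a name from the list of things; names that differ only in an ending like _2 or _b are one class to them, and where a whole thing is asked for, a point or a joint stands for the part that bears it (a point fixed in the world has none). Each returns a list of dicts, best first, with "confidence" (0 to 1); they miss things now and then, are a little off and sometimes report something else, mostly with a low value. They report only what shows in the picture. A call takes as long as a camera call.
- robot.outline_of(camera, label): "region" (480x640 bool, what is visible of it) and "rect" ([centre column, centre row, width, height] in pixels, round what is visible of it).
The state is a dict: "time": time; "joint_pos": joint angles; "dq": joint speeds; "joint_efforts": joint torques, N m; "tool_pos": TCP position; "orientation": TCP orientation; "force": force on the tool from outside, world axes, zero at the start; "ft_torque": the same for the moment, N m; "finger_gap": opening from 0.0 (shut) to 1.0 (fully open).
Only numpy, scipy, OpenCV 4.12 (cv2) and the standard library are available. Lean on these libraries where they do the work, as an engineer would, in place of code of your own. Each camera call takes 0.05 s, during which the arm holds its last target.

## Working session

There is one attempt and no reset: what is moved stays moved. The work goes in short steps, Python scripts to look and compute and a tool call to move; the robot and the scene stay as the last step left them, time stands still between calls to the robot, and variables do not carry over. Pictures are saved under pics/ and viewed, and the job is handed in when it is done.

Besides the shell and the picture viewer there is one more tool, called after ">>>" as name(argument=value, ...) on one line, values as JSON. send_rows: Moves the arm, as the interface text tells. Its arguments: {"type":"object","properties":{"plan":{"type":"array"},"squeeze":{"type":"number"}},"required":["plan"]}

```bash
mkdir -p pics; python3 - <<'E'
from rig import robot
import cv2,json,numpy as np
s=robot.sense();print({k:np.round(v,3).tolist() for k,v in s.items()})
for n in ["scene","side"]:
    im=robot.get_image(n);cv2.imwrite(f"pics/{n}0.png",im[:,:,::-1])
    c=robot.get_calibration(n);print(n,{k:np.round(v,4).tolist() for k,v in c.items()})
    for l in ["green_grip","amber_grip"]:
        for d in robot.outline_of(n,l)[:2]: print(l,d["confidence"],d["rect"],d["region"].sum())
print(robot.get_calibration("wrist"),robot.tcp_to_grasp)
print(robot.sense()["time"])
E
```

```text
{'time': 0.0, 'joint_pos': [-1.089, 0.322, -0.07, 1.452, 0.023, 1.371, -0.057], 'dq': [0.001, 0.0, -0.0, -0.0, -0.0, -0.0, 0.001], 'joint_efforts': [-0.0, -49.358, -0.382, -31.433, 0.013, 0.011, 0.0], 'tool_pos': [0.293, 0.58, 0.23], 'orientation': [0.001, 0.852, 0.524, -0.001], 'force': [-0.701, 0.756, -0.619], 'ft_torque': [0.052, 0.084, -0.015], 'finger_gap': 1.001}
scene {'intrinsics': [[433.864, 0.0, 322.2423], [0.0, 433.864, 241.6044], [0.0, 0.0, 1.0]], 'xyz': [0.7807, 0.4028, 0.5356], 'rotation': [-0.1097, 0.2442, 0.8824, -0.3869]}
green_grip 0.89 [256.0, 195.7, 30.4, 61.8] 1058
green_grip 0.39 [255.6, 199.3, 29.6, 65.6] 1332
amber_grip 0.52 [254.9, 195.2, 33.5, 64.4] 1160
side {'intrinsics': [[622.4687, 0.0, 315.7308], [0.0, 622.4687, 245.0126], [0.0, 0.0, 1.0]], 'xyz': [0.109, 0.5426, 0.5028], 'rotation': [0.1628, -0.2689, 0.8259, -0.468]}
green_grip 0.68 [369.0, 201.0, 45.6, 72.6] 1659
amber_grip 0.62 [187.8, 345.2, 63.7, 101.9] 3447
amber_grip 0.45 [370.2, 202.3, 53.3, 71.2] 1948
{'intrinsics': array([[345.8008884 ,   0.        , 320.74626921],
       [  0.        , 345.8008884 , 236.22392631],
       [  0.        ,   0.        ,   1.        ]]), 'hand_eye': array([[ 9.99999480e-01,  9.79776237e-04, -2.82363996e-04,
        -8.95639682e-04],
       [-8.41151833e-04,  9.49199955e-01,  3.14672429e-01,
        -8.12904124e-02],
       [ 5.76328461e-04, -3.14672028e-01,  9.49200286e-01,
        -1.42971681e-01],
       [ 0.00000000e+00,  0.00000000e+00,  0.00000000e+00,
         1.00000000e+00]])} 0.0187
0.3
```

View pics/scene0.png

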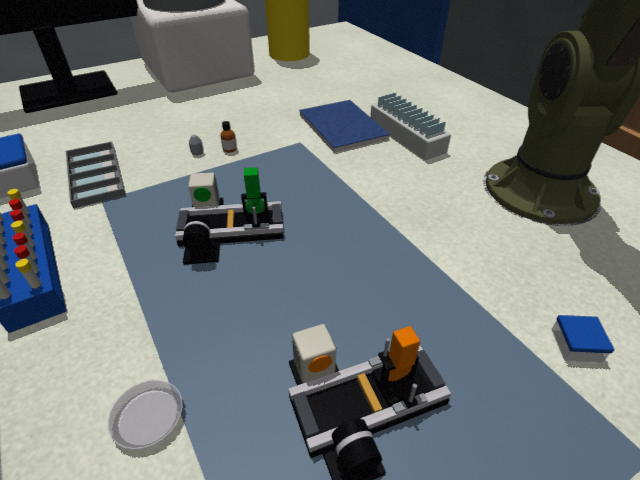

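View pics/side0.png

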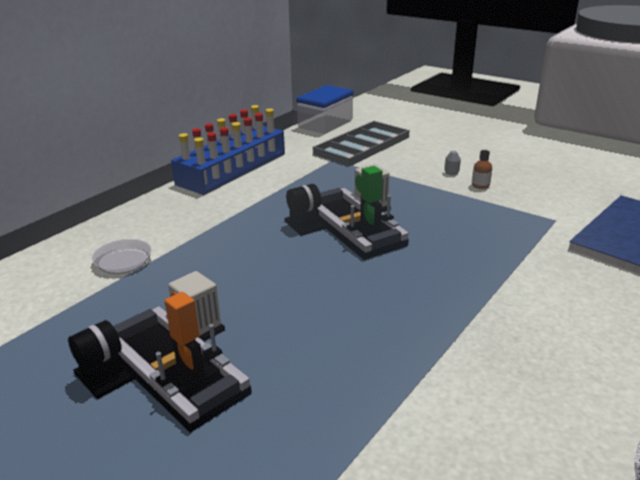

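```bash
cat > h.py <<'E'
import numpy as np,cv2
from scipy.spatial.transform import Rotation as R
from rig import robot
def cam(n,s=None):
    c=robot.get_calibration(n);K=np.array(c["intrinsics"])
    if n=="wrist":
        H=np.array(c["hand_eye"]);Rt=R.from_quat(s["orientation"],scalar_first=True).as_matrix()
        return K,Rt@H[:3,:3],Rt@H[:3,3]+np.array(s["tool_pos"])
    r=np.array(c["rotation"])
    return K,(R.from_quat(r,scalar_first=True).as_matrix() if r.size==4 else r),np.array(c["xyz"])
def onz(C,uv,z):
    K,Rm,t=C;d=Rm@np.linalg.inv(K)@[uv[0],uv[1],1];return t+d*(z-t[2])/d[2]
def proj(C,P):
    K,Rm,t=C;p=(np.atleast_2d(P)-t)@Rm;p=p@K.T;return p[:,:2]/p[:,2:]
E
python3 - <<'E'
from h import *
for n,(x,y,w,h) in dict(scene=(165,150,140,120),side=(270,150,150,115)).items():
    im=cv2.imread(f"pics/{n}0.png")
    b,g,r=[im[:,:,i].astype(int) for i in range(3)]
    m=((g>r+40)&(g>b+30)).astype(np.uint8)
    _,l,st,ce=cv2.connectedComponentsWithStats(m);
    for i in range(1,len(st)):
        if st[i][4]>30: print(n,st[i],ce[i],onz(cam(n),ce[i],.1).round(4))
    cv2.imwrite(f"pics/{n}crop.png",cv2.resize(im[y:y+h,x:x+w],None,fx=5,fy=5,interpolation=cv2.INTER_CUBIC))
E
```

```text
scene [244 167  16  31 410] [251.49268293 181.92439024] [ 0.5611 -0.1972  0.1   ]
scene [194 187  17  15 188] [201.72340426 194.02659574] [ 0.6476 -0.2073  0.1   ]
scene [246 199  18  14 201] [254.76119403 204.73134328] [ 0.5832 -0.135   0.1   ]
side [363 166  19   9 105] [371.62857143 169.78095238] [ 0.5885 -0.24    0.1   ]
```

View pics/scenecrop.png

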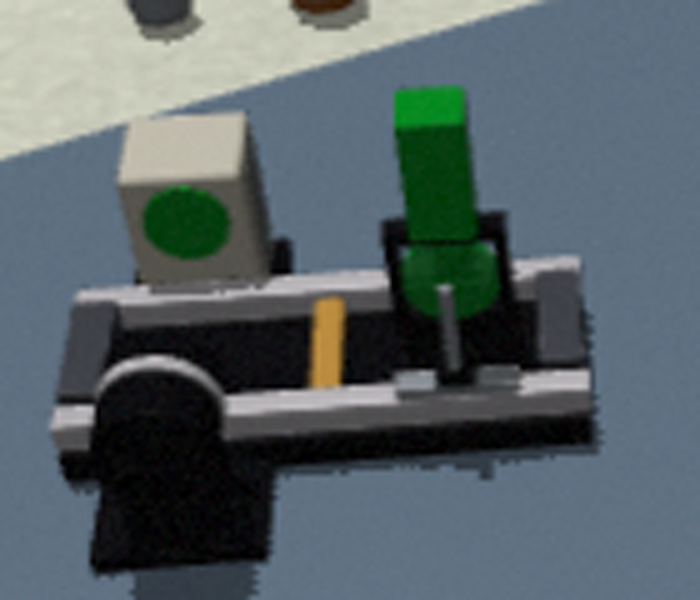

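View pics/sidecrop.png

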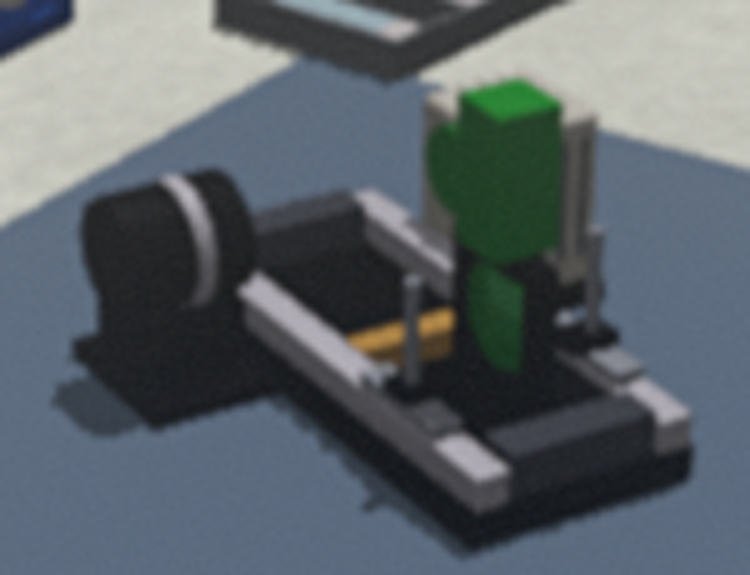

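```bash
python3 - <<'E'
from h import *
S,D=cam("scene"),cam("side")
s=lambda p:np.array(p)/5+[165,150]; d=lambda p:np.array(p)/5+[270,150]
ts=[(396,92),(465,88),(468,122),(399,128)];td=[(460,92),(515,78),(560,102),(500,122)]
a=np.array([onz(S,s(p),.125) for p in ts]);b=np.array([onz(D,d(p),.125) for p in td])
print(a.round(4),a.mean(0),b.round(4),b.mean(0))
for z in(.02,.03):
  print(z,'rails scene')
  for p,q in [((590,372),(222,400)),((578,260),(78,293)),((580,395),(55,445))]:
    u=onz(S,s(p),z);v=onz(S,s(q),z);print(u.round(3),v.round(3),np.degrees(np.arctan2(*(v-u)[[1,0]])))
  for p,q in [((480,478),(242,290)),((688,410),(362,190))]:
    u=onz(D,d(p),z);v=onz(D,d(q),z);print('side',u.round(3),v.round(3),np.degrees(np.arctan2(*(v-u)[[1,0]])))
print('rib',onz(S,s((326,300)),.03),onz(S,s((326,385)),.03))
E
```

```text
[[ 0.5678 -0.206   0.125 ]
 [ 0.5465 -0.1962  0.125 ]
 [ 0.5543 -0.1768  0.125 ]
 [ 0.5757 -0.1853  0.125 ]] [ 0.56107609 -0.19109653  0.125     ] [[ 0.5734 -0.1876  0.125 ]
 [ 0.5654 -0.2058  0.125 ]
 [ 0.5448 -0.1982  0.125 ]
 [ 0.5518 -0.1759  0.125 ]] [ 0.55885688 -0.19188802  0.125     ]
0.02 rails scene
[ 0.527 -0.154  0.02 ] [ 0.648 -0.208  0.02 ] -23.98240665655494
[ 0.5   -0.216  0.02 ] [ 0.674 -0.295  0.02 ] -24.47383666554961
[ 0.536 -0.144  0.02 ] [ 0.707 -0.215  0.02 ] -22.391174690307786
side [ 0.539 -0.15   0.02 ] [ 0.673 -0.209  0.02 ] -23.90903017947346
side [ 0.508 -0.223  0.02 ] [ 0.684 -0.297  0.02 ] -22.969788622464478
0.03 rails scene
[ 0.532 -0.143  0.03 ] [ 0.651 -0.196  0.03 ] -23.982406656554982
[ 0.506 -0.204  0.03 ] [ 0.676 -0.281  0.03 ] -24.47383666554956
[ 0.541 -0.133  0.03 ] [ 0.709 -0.203  0.03 ] -22.391174690307757
side [ 0.53  -0.136  0.03 ] [ 0.661 -0.194  0.03 ] -23.90903017947348
side [ 0.5   -0.207  0.03 ] [ 0.672 -0.28   0.03 ] -22.96978862246441
rib [ 0.59755462 -0.2301565   0.03      ] [ 0.61615384 -0.18453273  0.03      ]
```

```bash
cat >> h.py <<'E'
def legs(target,yaw,n,nrows_turn=None):
    s=robot.sense();p=np.array(s["tool_pos"]);Rt=R.from_quat(s["orientation"],scalar_first=True)
    y=np.radians(yaw);Rg=R.from_matrix(np.array([[np.cos(y),np.sin(y),0],[np.sin(y),-np.cos(y),0],[0,0,-1.]]))
    rv=(Rt.inv()*Rg).as_rotvec();print("t",s["time"],"rot err",rv.round(4),"pos err tool",Rt.inv().apply(target-p).round(4))
    for i in range(n):
        Ri=Rt*R.from_rotvec(rv*i/n);print((rv/n).round(3).tolist(),Ri.inv().apply((target-p)/n).round(4).tolist())
E
python3 - <<'E'
from h import *
legs(np.array([.560,-.1915,.23]),-23.5,20)
E
```

```text
t 0.3 rot err [5.0000e-04 4.0000e-04 1.5132e+00] pos err tool [-0.5683  0.5861  0.0014]
[0.0, 0.0, 0.076] [-0.0284, 0.0293, 0.0001]
[0.0, 0.0, 0.076] [-0.0261, 0.0314, 0.0001]
[0.0, 0.0, 0.076] [-0.0237, 0.0333, 0.0001]
[0.0, 0.0, 0.076] [-0.0211, 0.0349, 0.0001]
[0.0, 0.0, 0.076] [-0.0184, 0.0364, 0.0001]
[0.0, 0.0, 0.076] [-0.0156, 0.0377, 0.0001]
[0.0, 0.0, 0.076] [-0.0127, 0.0388, 0.0001]
[0.0, 0.0, 0.076] [-0.0097, 0.0396, 0.0001]
[0.0, 0.0, 0.076] [-0.0067, 0.0403, 0.0001]
[0.0, 0.0, 0.076] [-0.0036, 0.0407, 0.0001]
[0.0, 0.0, 0.076] [-0.0005, 0.0408, 0.0001]
[0.0, 0.0, 0.076] [0.0025, 0.0407, 0.0001]
[0.0, 0.0, 0.076] [0.0056, 0.0404, 0.0001]
[0.0, 0.0, 0.076] [0.0087, 0.0399, 0.0001]
[0.0, 0.0, 0.076] [0.0116, 0.0391, 0.0001]
[0.0, 0.0, 0.076] [0.0146, 0.0381, 0.0001]
[0.0, 0.0, 0.076] [0.0174, 0.0369, 0.0001]
[0.0, 0.0, 0.076] [0.0202, 0.0355, 0.0001]
[0.0, 0.0, 0.076] [0.0228, 0.0339, 0.0]
[0.0, 0.0, 0.076] [0.0253, 0.0321, 0.0]
```

>>> send_rows(plan=[[[0,0,0.076],[-0.028,0.029,0],0.085],[[0,0,0.076],[-0.026,0.031,0],0.085],[[0,0,0.076],[-0.024,0.033,0],0.085],[[0,0,0.076],[-0.021,0.035,0],0.085],[[0,0,0.076],[-0.018,0.036,0],0.085],[[0,0,0.076],[-0.016,0.038,0],0.085],[[0,0,0.076],[-0.013,0.039,0],0.085],[[0,0,0.076],[-0.01,0.04,0],0.085],[[0,0,0.076],[-0.007,0.04,0],0.085],[[0,0,0.076],[-0.004,0.041,0],0.085]])

```text
time: 1.3
tool_pos: [0.4246, 0.1922, 0.2315]
orientation: [-0.0, 0.986, 0.169, 0.0]
force: [1.1, 0.1, 0.2]
finger_gap: 0.995
```

>>> send_rows(plan=[[[0,0,0.076],[0,0.041,0],0.085],[[0,0,0.076],[0.003,0.041,0],0.085],[[0,0,0.076],[0.006,0.04,0],0.085],[[0,0,0.076],[0.009,0.04,0],0.085],[[0,0,0.076],[0.012,0.039,0],0.085],[[0,0,0.076],[0.015,0.038,0],0.085],[[0,0,0.076],[0.017,0.037,0],0.085],[[0,0,0.076],[0.02,0.035,0],0.085],[[0,0,0.076],[0.023,0.034,0],0.085]])

```text
time: 2.2
tool_pos: [0.5455, -0.1544, 0.2316]
orientation: [-0.0, 0.985, -0.171, 0.0]
force: [0.6, 1.2, -0.3]
finger_gap: 0.994
```

```bash
python3 - <<'E'
from h import *
legs(np.array([.560,-.1915,.23]),-23.5,1)
s=robot.sense()
im=robot.get_image("wrist");cv2.imwrite("pics/w1.png",im[:,:,::-1])
print(s["tool_pos"],s["orientation"],s["dq"])
C=cam("wrist",s)
print(proj(C,[[.56,-.1915,.125],[.56,-.1915,.075]]))
E
```

```text
t 2.2 rot err [-0.0007 -0.0007  0.0666] pos err tool [0.0262 0.0301 0.0016]
[-0.001, -0.001, 0.067] [0.0262, 0.0301, 0.0016]
[ 0.54549815 -0.15438386  0.23160537] [-2.59203237e-04  9.85280202e-01 -1.70946460e-01  4.06267373e-04] [ 0.50624202  0.60232035  0.38722469 -0.51652524 -0.4023176   0.06203523
  0.19517264]
[[354.54210963 269.18419027]
 [349.46705653 247.24023199]]
```

View pics/w1.png

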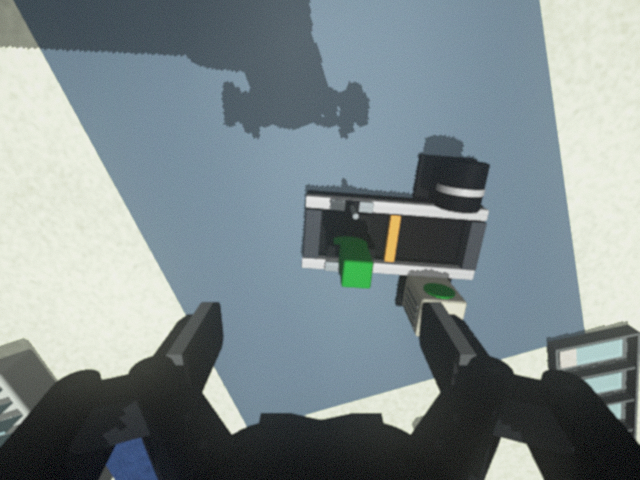

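>>> send_rows(plan=[[[0,0,0.067],[0.026,0.03,0],0.085],[[0,0,0],[0,0,0.01],0.085],[[0,0,0],[0,0,0],0.085]])

```text
time: 2.55
tool_pos: [0.5586, -0.1904, 0.2198]
orientation: [0.0, 0.979, -0.203, -0.001]
force: [-0.4, 0.1, 0.3]
finger_gap: 0.996
```

```bash
python3 - <<'E'
from h import *
legs(np.array([.560,-.1915,.23]),-23.5,1)
s=robot.sense()
im=robot.get_image("wrist")
C=cam("wrist",s)
big=im[:,:,::-1].copy()
b,g,r=[big[:,:,i].astype(int) for i in range(3)]
m=((g>120)&(g>r+40)&(g>b+30)).astype(np.uint8)
_,l,st,ce=cv2.connectedComponentsWithStats(m)
for i in range(1,len(st)):
    if st[i][4]>60: print(st[i],ce[i],onz(C,ce[i],.125).round(4))
y=np.radians(-23.5);d=np.array([np.cos(y),np.sin(y),0]);e=np.array([-d[1],d[0],0]);c=np.array([.56,-.1915,.125])
P=[c+a*.012*d+b*.012*e for a,b in((1,1),(1,-1),(-1,-1),(-1,1))]
cv2.polylines(big,[proj(C,P).round().astype(np.int32)],True,(0,0,255),1)
cv2.imwrite("pics/w2.png",big);x,yy=proj(C,[c])[0].astype(int)
print(x,yy,s["dq"].max() if hasattr(s["dq"],"max") else s["dq"])
cv2.imwrite("pics/w2c.png",cv2.resize(big[max(yy-110,0):yy+60,x-100:x+150],None,fx=3,fy=3))
E
```

```text
t 2.55 rot err [0.001  0.0027 0.0007] pos err tool [ 0.0017  0.0004 -0.0102]
[0.001, 0.003, 0.001] [0.0017, 0.0004, -0.0102]
[312 229  32  30 949] [327.45100105 243.43308746] [ 0.5606 -0.1963  0.125 ]
324 237 0.018177363406421433
```

View pics/w2c.png

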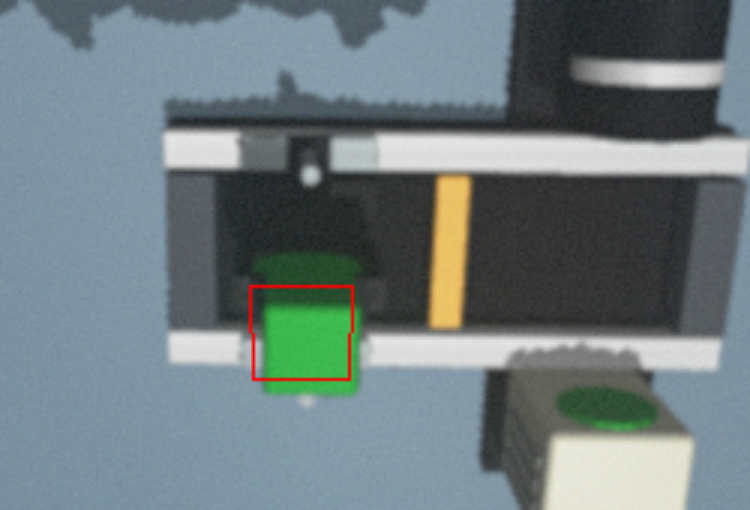

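>>> send_rows(plan=[[[0,0,0.012],[0.003,0.003,0.02],0.085],[[0,0,0],[0,0,0.03],0.085],[[0,0,0],[0,0,0.03],0.085],[[0,0,0],[0,0,0.03],0.085],[[0,0,0],[0,0,0.02],0.085],[[0,0,0],[0,0,0.008],0.085],[[0,0,0],[0,0,0],0.085]])

```text
time: 3.3
tool_pos: [0.5607, -0.1924, 0.0828]
orientation: [-0.0, 0.978, -0.208, -0.001]
force: [0.5, -0.4, -0.4]
finger_gap: 0.996
```

```bash
python3 - <<'E'
from h import *
legs(np.array([.5603,-.194,.082]),-24.2,1)
for n in("side","scene","wrist"):
    im=robot.get_image(n)[:,:,::-1]
    if n=="side": im=im[120:280,260:460]
    if n=="scene": im=im[130:290,150:350]
    if n!="wrist": im=cv2.resize(im,None,fx=3,fy=3)
    cv2.imwrite(f"pics/{n}3.png",im)
E
```

```text
t 3.3 rot err [-0.0003  0.0018  0.0043] pos err tool [0.0002 0.0016 0.0008]
[-0.0, 0.002, 0.004] [0.0002, 0.0016, 0.0008]
```

View pics/side3.png

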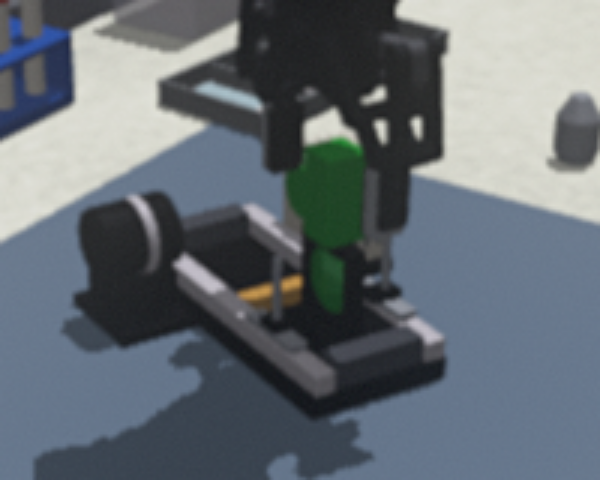

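View pics/scene3.png

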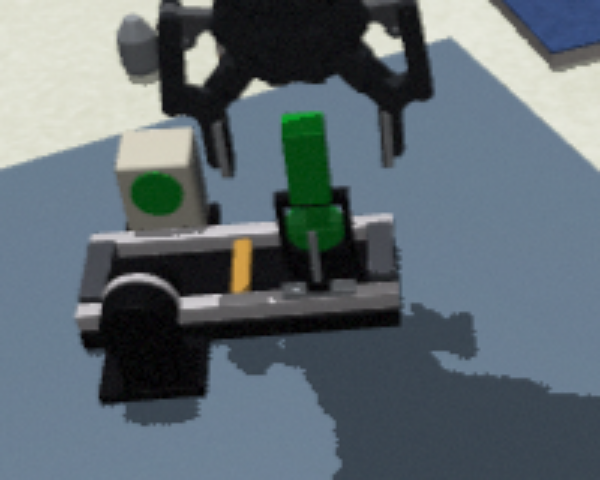

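View pics/wrist3.png

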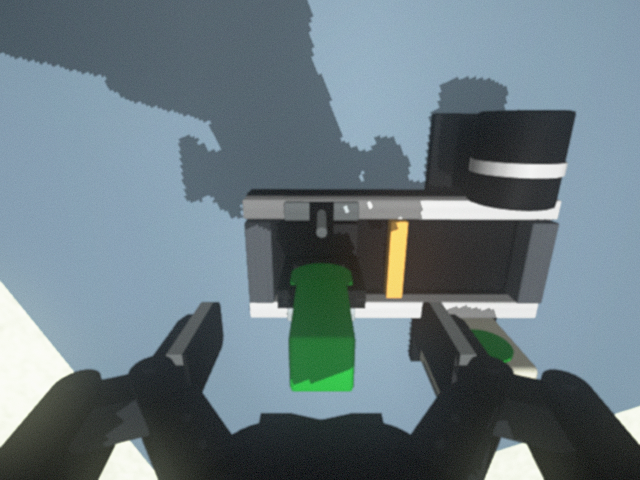

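>>> send_rows(plan=[[[0,0,0.004],[0,0.002,0],0.085],[[0,0,0],[0,0,0],0.045],[[0,0,0],[0,0,0],0.015],[[0,0,0],[0,0,0],0.015],[[0,0,0],[0,0,0],0.015],[[0,0,0],[0,0,0],0.015],[[0,0,0],[0,0,0],0.015],[[0,0,0],[0,0,0],0.015]], squeeze=40)

```text
time: 4.25
tool_pos: [0.5605, -0.1958, 0.0835]
orientation: [-0.0, 0.978, -0.21, 0.0]
force: [-0.8, -0.0, 2.6]
finger_gap: 0.276
```

```bash
python3 - <<'E'
from h import *
legs(np.array([.5603,-.194,.082]),-24.2,1)
s=robot.sense();print(s["force"],s["ft_torque"],s["finger_gap"])
for n in("side","wrist"):
    im=robot.get_image(n)[:,:,::-1]
    if n=="side": im=cv2.resize(im[120:280,260:460],None,fx=3,fy=3)
    cv2.imwrite(f"pics/{n}4.png",im)
E
```

```text
t 4.25 rot err [-0.0001 -0.0003 -0.0015] pos err tool [-0.0009 -0.0016  0.0015]
[-0.0, -0.0, -0.002] [-0.0009, -0.0016, 0.0015]
[-0.83638925 -0.021706    2.60487711] [0.04344284 0.05341153 0.12689693] 0.2764664936834822
```

View pics/wrist4.png

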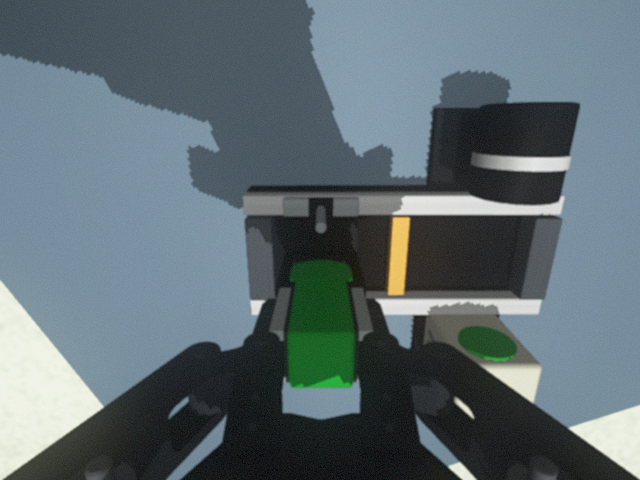

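View pics/side4.png

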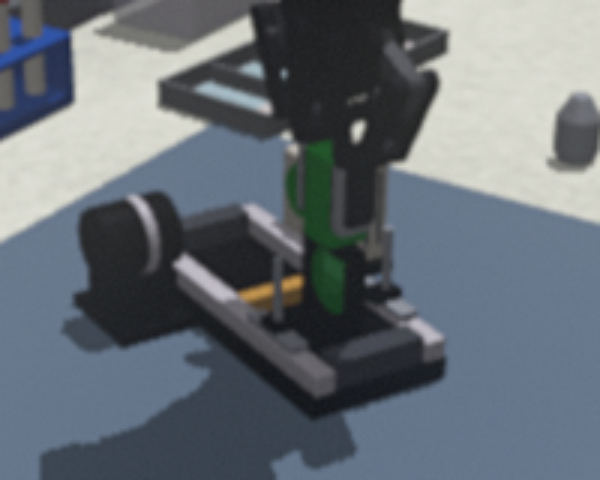

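The pads hold the block squarely (reading 23.6 mm). Next I lift it 20 mm.

>>> send_rows(plan=[[[0,0,0],[0,0,-0.004],0.015],[[0,0,0],[0,0,-0.006],0.015],[[0,0,0],[0,0,-0.006],0.015],[[0,0,0],[0,0,-0.004],0.015],[[0,0,0],[0,0,0],0.015],[[0,0,0],[0,0,0],0.015]])

```text
time: 4.95
tool_pos: [0.5603, -0.1957, 0.1034]
orientation: [-0.0, 0.978, -0.21, 0.0]
force: [-1.2, -0.3, -3.3]
finger_gap: 0.276
```

```bash
python3 - <<'E'
from h import *
s=robot.sense();print(s["tool_pos"],s["force"],s["ft_torque"],s["finger_gap"])
im=robot.get_image("side")[:,:,::-1]
cv2.imwrite("pics/side5.png",cv2.resize(im[120:280,260:460],None,fx=3,fy=3))
E
```

```text
[ 0.56026866 -0.19572706  0.10336756] [-1.16944095 -0.26764631 -3.32325775] [0.02990858 0.00910172 0.06540063] 0.27585052176718794
```

View pics/side5.png

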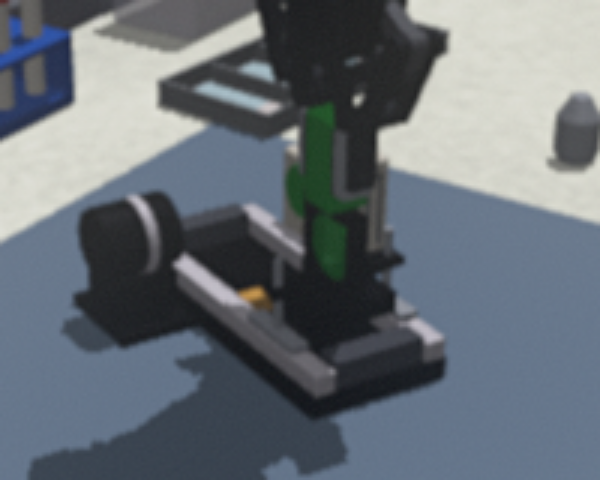

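>>> send_rows(plan=[[[0,0,0],[0.005,0,0],0.015],[[0,0,0],[0.01,0,0],0.015],[[0,0,0],[0.01,0,0],0.015],[[0,0,0],[0.01,0,0],0.015],[[0,0,0],[0.005,0,0],0.015],[[0,0,0],[0,0,0],0.015]])

```text
time: 5.6
tool_pos: [0.5981, -0.2127, 0.1032]
orientation: [0.0, 0.978, -0.21, 0.001]
force: [1.7, 0.1, -3.3]
finger_gap: 0.275
```

```bash
python3 - <<'E'
from h import *
s=robot.sense();Rt=R.from_quat(s["orientation"],scalar_first=True)
print(s["tool_pos"],s["force"],Rt.inv().apply(s["force"]),s["ft_torque"],s["finger_gap"],Rt.as_matrix()[:,0])
E
```

```text
[ 0.59808259 -0.21270789  0.10321771] [ 1.68877296  0.08813506 -3.26167246] [ 1.49837818 -0.77616221  3.26353553] [ 0.15358262 -0.1910605   0.13654128] 0.2753692470095183 [ 0.911455   -0.41139736  0.0014115 ]
```

>>> send_rows(plan=[[[0,0,0],[0.008,0,0],0.015],[[0,0,0],[0.01,0,0],0.015],[[0,0,0],[0.01,0,0],0.015],[[0,0,0],[0.01,0,0],0.015],[[0,0,0],[0.008,0,0],0.015],[[0,0,0],[0.003,0,0],0.015],[[0,0,0],[0,0,0],0.015]])

```text
time: 6.3
tool_pos: [0.6424, -0.2327, 0.1033]
orientation: [0.0, 0.978, -0.21, 0.001]
force: [0.7, 1.4, -2.4]
finger_gap: 0.274
```

```bash
python3 - <<'E'
from h import *
s=robot.sense();Rt=R.from_quat(s["orientation"],scalar_first=True)
print(s["time"],s["tool_pos"],Rt.inv().apply(s["force"]),s["ft_torque"],s["finger_gap"],np.linalg.norm(np.array(s["tool_pos"])[:2]-[.5603,-.1957]))
for n in("side","scene","wrist"):
    im=robot.get_image(n)[:,:,::-1]
    if n=="side": im=im[120:280,260:460]
    if n=="scene": im=im[130:290,150:350]
    if n!="wrist": im=cv2.resize(im,None,fx=3,fy=3)
    cv2.imwrite(f"pics/{n}6.png",im)
E
```

```text
6.3 [ 0.64241339 -0.23265287  0.10331322] [ 0.02912242 -1.53366076  2.40541269] [ 0.22019475 -0.20313072  0.06631044] 0.2741207901073206 0.09004511739526158
```

View pics/side6.png

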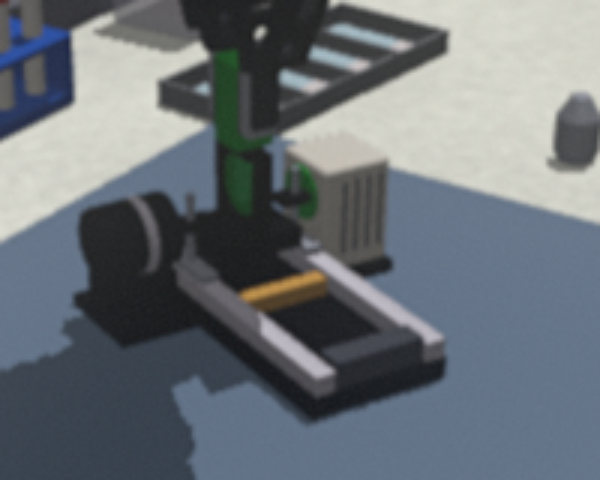

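View pics/scene6.png

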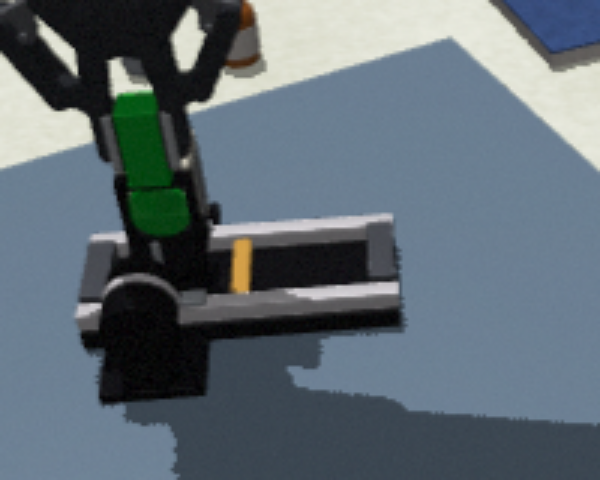

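View pics/wrist6.png

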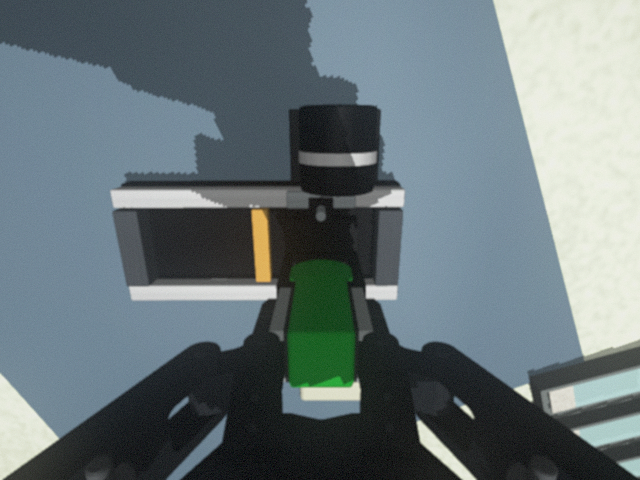

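>>> send_rows(plan=[[[0,0,0],[0,0,0.002],0.015],[[0,0,0],[0,0,0.003],0.015],[[0,0,0],[0,0,0.003],0.015],[[0,0,0],[0,0,0.003],0.015],[[0,0,0],[0,0,0.003],0.015],[[0,0,0],[0,0,0.002],0.015],[[0,0,0],[0,0,0.001],0.015],[[0,0,0],[0,0,0.001],0.015],[[0,0,0],[0,0,0],0.015]])

```text
time: 7.35
tool_pos: [0.6414, -0.2322, 0.0851]
orientation: [-0.0, 0.978, -0.21, -0.0]
force: [0.6, 0.8, -2.2]
finger_gap: 0.273
```

>>> send_rows(plan=[[[0,0,0],[0,0,0.001],0.015],[[0,0,0],[0,0,0],0.015],[[0,0,0],[0,0,0.001],0.015],[[0,0,0],[0,0,0],0.015]])

```text
time: 7.75
tool_pos: [0.6415, -0.2323, 0.0836]
orientation: [-0.0, 0.978, -0.21, 0.0]
force: [0.2, 2.9, 0.2]
finger_gap: 0.276
```

```bash
python3 - <<'E'
from h import *
s=robot.sense();Rt=R.from_quat(s["orientation"],scalar_first=True)
print(s["time"],s["tool_pos"],Rt.inv().apply(s["force"]),s["ft_torque"],s["finger_gap"])
for n in("side",):
    im=robot.get_image(n)[:,:,::-1]
    cv2.imwrite(f"pics/{n}7.png",cv2.resize(im[120:280,260:460],None,fx=3,fy=3))
E
```

```text
7.75 [ 0.64145496 -0.2322551   0.08356642] [-0.97738759 -2.71875203 -0.24203513] [ 0.47838433 -0.09142755  0.1124849 ] 0.2762060714878083
```

View pics/side7.png

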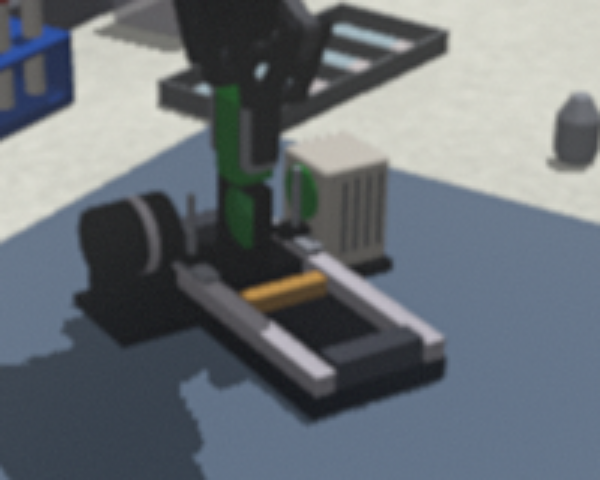

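>>> send_rows(plan=[[[0,0,0],[0,0,0.001],0.015],[[0,0,0],[0,0,0],0.015]])

```text
time: 8.0
tool_pos: [0.6421, -0.2325, 0.0835]
orientation: [-0.0, 0.978, -0.21, 0.001]
force: [-0.0, 2.6, 4.7]
finger_gap: 0.284
```

Wrist force rose to +4.7 N at the original grasp height, so it is on the floor. I now open in place, then go straight up.

>>> send_rows(plan=[[[0,0,0],[0,0,0],0.03],[[0,0,0],[0,0,0],0.04],[[0,0,0],[0,0,0],0.055],[[0,0,0],[0,0,0],0.07],[[0,0,0],[0,0,0],0.085],[[0,0,0],[0,0,0],0.085],[[0,0,0],[0,0,0],0.085]])

```text
time: 8.7
tool_pos: [0.6414, -0.2323, 0.0823]
orientation: [-0.0, 0.978, -0.21, 0.0]
force: [-0.1, 0.5, -0.1]
finger_gap: 0.997
```

>>> send_rows(plan=[[[0,0,0],[0,0,-0.01],0.085],[[0,0,0],[0,0,-0.03],0.085],[[0,0,0],[0,0,-0.04],0.085],[[0,0,0],[0,0,-0.04],0.085],[[0,0,0],[0,0,-0.02],0.085],[[0,0,0],[0,0,0],0.085]])

```text
time: 9.3
tool_pos: [0.6433, -0.2337, 0.2276]
orientation: [0.0, 0.978, -0.21, 0.004]
force: [0.1, -0.9, 0.5]
finger_gap: 0.997
```

```bash
python3 - <<'E'
from h import *
s=robot.sense();print(s["time"],s["tool_pos"],s["force"],s["finger_gap"])
for n in("side","scene","wrist"):
    im=robot.get_image(n)[:,:,::-1]
    b,g,r=[im[:,:,i].astype(int) for i in range(3)]
    m=((g>(110))&(g>r+40)&(g>b+30)).astype(np.uint8)
    _,l,st,ce=cv2.connectedComponentsWithStats(m);C=cam(n,s)
    for i in range(1,len(st)):
        if st[i][4]>40: print(n,st[i],onz(C,ce[i],.125).round(4))
    if n=="side": cv2.imwrite("pics/sidefull8.png",im);im=im[120:280,260:460]
    if n=="scene": cv2.imwrite("pics/scenefull8.png",im);im=im[130:290,150:350]
    if n!="wrist": im=cv2.resize(im,None,fx=3,fy=3)
    cv2.imwrite(f"pics/{n}8.png",im)
E
```

```text
9.3 [ 0.64330955 -0.233674    0.22762928] [ 0.0763761  -0.94502747  0.48147956] 0.9965838626125604
side [333 147  17   7  76] [ 0.6405 -0.2296  0.125 ]
scene [190 170  15   9 110] [ 0.6426 -0.2302  0.125 ]
wrist [306 222  32  31 956] [ 0.6435 -0.2356  0.125 ]
wrist [323 260  19   4  47] [ 0.6423 -0.2575  0.125 ]
```

View pics/side8.png

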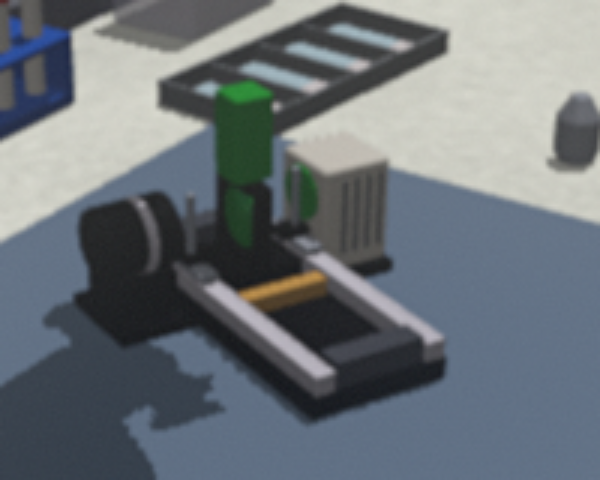

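View pics/scenefull8.png

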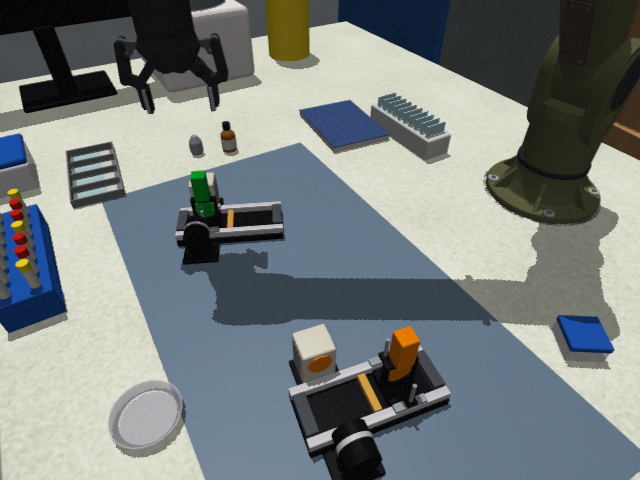

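View pics/wrist8.png

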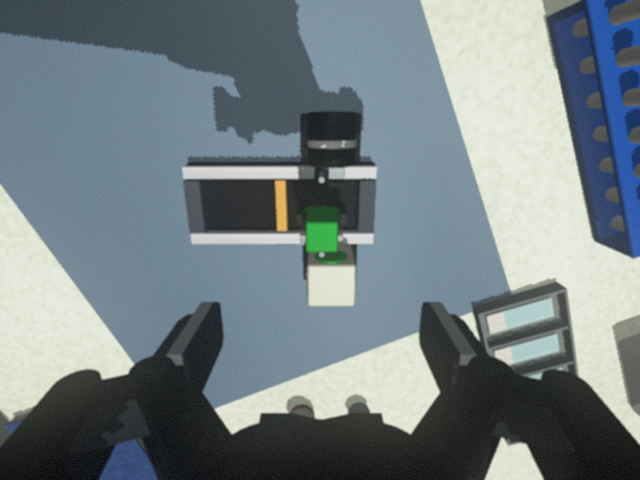

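```bash
python3 -c "
from rig import robot
print(robot.hand_in())"
```

```text
the job is handed in; nothing more can be done
None
```

The green filter is in its beam, fully down behind the rib and released. The amber filter is still parked, and I handed the job in at about 9.5 s.

I gripped the green block with the jaws along the travel, lifted it 20 mm and slid it about 90 mm over the rib. I then lowered it slowly until it touched down, opened the fingers and raised the gripper clear.

**Seating:** the wrist force changed from about −2.3 N while carrying to +4.7 N at touchdown. That happened at a tool height of 83.5 mm, the same as when I first gripped it, so it sits at its original down height.

**Travel:** wrist camera positions before and after put the move at 91.7 mm, and the arm's own position read about 90 mm while sliding. Both are inside the 77–100 mm window.

**Final pictures:** the carrier stands between the lamp and the lens tube, with the rib visible behind the foot. The amber carrier looks the same as at the start, though I judged that by eye only. The gripper is open and about 145 mm higher than where it released the block, with a residual force of about 1 N.

**Disagreement:** the wrist camera and the two fixed cameras differed by about 5–6 mm sideways on the block's position. The gap was much the same before and after, so it did not affect the travel figure. No check failed.

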